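Open the desk socket box by its concealed push plate

TASK

Open the socket box that stands on the desk. Its lid is held shut by a concealed release: one of the plain plates in the row along the front of its top is a push plate that looks just like the blanks, so feel along the row with a light fingertip touch until you find the one that gives, and press it in so that the lid springs part way up; then push the lid right back with the fingers until it rests open by itself. Leave the things around the box where they are, and finish clear of everything.

Things in the scene. Friction and masses are not known exactly. Their poses are not given: they have to be found in the camera images.
- socket_box: Fixed grey desk socket box, 210 mm deep (x) by 290 mm wide (y) by 86 mm high. Origin: centre of its underside, on the desk. Its x axis points from the front rail with the row of plates to the rear deck with the lid's hinge, y runs along the row, z is up. Position and yaw differ from run to run.
- row_middle (a point): Middle of the row of plates, on their top face: 70.5 mm in front of the box's centre, 84 mm above the desk; axes as the box's. Five white 44.5 mm square plates lie in a channel 46 mm wide (x), 231 mm long (y), sunk 2 mm below the box's top face. They are centred at y = -92, -46, 0, +46, +92 mm from this point, their tops level with one another.
- row_left (a point): Centre of the top of the plate at the +y end of the row. Four of the five plates are plain and look alike; the one marked by two dark slots is a USB charger. One plain plate is the push plate: which of the five places it has differs from run to run and is told nowhere, it must be felt for. The other four are fixed and only flex (about 12 N per mm).
- row_right (a point): Centre of the top of the plate at the -y end of the row. To press a plate in, the fingertip must lie within that plate: where it overlaps a neighbour or the channel's edge it is stopped.
- release (a joint): Travel of the concealed push plate straight down, in m: 0 at rest, flush with its neighbours; 0.008 at its stop. It begins to give at about 1.5 N, is 5 mm in at about 5 N and meets the stop at about 7 N. Pressed in by about 4 mm it frees the lid; it springs back when let go.
- lid (a joint): Angle of the box's lid in rad: 0 shut and latched; about 0.95 once the release has let it spring up (it takes about 1 s); 1.92 right back against its stop. A damped spring leaf lifts it to 0.95 and no further. Beyond that it swings freely (weight 1.4 N): let go short of upright (1.57) it falls back to 0.95, past upright it falls on to its stop and stays.
- lid_edge (a point): Middle of the lid's free edge. The lid is a plate 125 x 270 x 4 mm with a 26 mm deep lip under this edge. Hinge line: along the box's y, at x = +85.5 mm from the box's centre, 84 mm above the desk. Shut, this edge is at x = -39.5 mm, just behind the row. At 0.95 rad it stands 102 mm above the hinge and 73 mm in front of it, the lip's foot 82 mm above and 94 mm in front.
- mug: White mug, 80 mm across, 95 mm high, loose bystander beside the box. Origin: centre of its underside.
- stapler: Black stapler, 135 x 36 x 48 mm, loose bystander beside the box. Origin: centre of its underside.
- tape_dispenser: Grey tape dispenser, 150 x 55 x 89 mm, loose bystander behind the box. Origin: centre of its underside.
- pencil_pot: Dark steel pencil pot, 76 mm across and 100 mm high with pencils to 160 mm, loose bystander behind the box. Origin: centre of its underside.
- screwdriver: Screwdriver lying in front of the box, loose bystander.
- adaptor: White plug adaptor, 75 x 45 x 30 mm, lying in front of the box, loose bystander. Origin: centre of its underside.
- glue: White glue bottle, 38 mm across, 110 mm high, loose bystander beside the box. Origin: centre of its underside.

How it is judged:
By the outcome, as a careful person would: the job done as asked, in the order asked, and still so for the second after the job is handed in, with the robot touching nothing.
It also fails if it takes over 54 s, if anything falls off the work surface, if the arm or the gripper's body presses on something with over 40 N, if the wrist force passes 120 N, or if a joint passes its speed limit or range.

ROBOT

A 7-joint arm with a two-finger parallel gripper is mounted at the origin on the work surface. World frame = base frame: x ahead of the robot, y to its left, z up, the work surface at z = 0. Lengths are in m, angles in rad, forces in N, time in s.
With the tool pointing down it reaches from about 0.425 to 0.875 m from the base axis. Payload 4.7 kg.
Tool frame: the origin (TCP) lies on the centre line of the jaws, within the pads' length; the fingertips stand 22 mm ahead of it and the grasp point (between the pads) lies 3 mm ahead of it (bot.tips_ahead is the distance from the TCP to the fingertips, in m); z points along the fingers, y is the line along which they close (so a half turn about z gives the same grasp; the last joint's range is limited). The gripper opens to 85 mm and grips with 20 to 120 N. Pads are 22 mm wide; open, the fingers measure 114 mm over their backs; the gripper's body (76 mm by 85 mm) begins 54 mm behind the grasp point. The pads swing forward as they close: fully open they stand 13 mm farther back than shut.
Start: joints at [-1.325, 0.321, -0.07, 1.45, 0.023, 1.371, -0.057], TCP at [0.149, 0.633, 0.253] pointing down, gripper open.
Joint ranges: [-2.86, 2.86], [-0.3, 2.09], [-1.38, 1.24], [0.06, 2.45], [-1.56, 4.7], [0.09, 2.05], [-2.69, 2.69]. Speed limits (rad/s): [2.57, 2.57, 3.14, 3.14, 3.14, 3.14, 3.14].

INTERFACE

Orientations are given as [roll, pitch, yaw] about the fixed x, y, z axes, in that order (R = Rz(yaw) Ry(pitch) Rx(roll)).
In Python, from bench import bot gives the robot as it stands.
- The arm moves only by the tool play_rows, never from a script. Its arguments are lists of equal length, an entry for each row: "gripper": the opening in per cent of the stroke, from 0 (shut) to 100 (fully open); "dp": the shift along the tool's x, y, z in units of 0.04 m (1.0 is 0.04 m), a list of three; "twist": the turn about the tool's z in units of 10 degrees (1.0 is 10 degrees). A call has 1 to 20 rows; each row shifts and turns the commanded pose from where the row before left it, along the tool's axes as they then stand; what a row does not reach is not made up. A row lasts 1/8 s, in which the tool goes at most 62.5 mm and 10.7 degrees, less where a joint would pass 70% of its speed; a pose out of reach is approached as far as the arm can. A call with a number of a shift or a turn outside -1 to 1 is refused whole. A call with a gripper value outside its range is refused whole. The fingers move at their own pace and stop on an object; "squeeze" is the grip in N (left out, the last holds). Time passes only in rows, so rows that do not move let the fingers close. It gives the time, the measured TCP pose, the force, the opening and the grip force at its end, in the units of the state.
- bot.observe(): the state, without advancing time (a new reading comes with each control period).
- bot.grab_frame(name): name is "scene" or "side" or "wrist"; returns a dict with "frame" (384x512x3 uint8, red, green, blue), "camera_matrix" (3x3 intrinsics, pixels), "world_to_cam" (4x4, takes a point from world to camera coordinates). Camera axes: x right, y down, z forward; pixel columns grow to the right and rows downward; lengths in m; the calibration is good to about 2 mm. The wrist camera is an equidistant fisheye: a pixel r from the principal point sees the ray r / f radians off the axis. A picture is of the moment at which its call begins. There is no depth.
- bot.hand_in(): hands the job in; it is judged then, once.
The state is a dict: "time_s": time; "qpos": joint angles; "joint_vel": joint speeds; "effort": joint torques, N m; "ee_pos": TCP position; "eef_rot": TCP orientation; "contact_force": force on the tool from outside, world axes, zero at the start; "torque": the same for the moment, N m; "gripper_width": opening from 0.0 (shut) to 1.0 (fully open); "gripper_force": force on a finger pad.
Only numpy, scipy, OpenCV 4.12 (cv2) and the standard library are available. Lean on these libraries where they do the work, as an engineer would, in place of code of your own. Each camera call takes 0.05 s, during which the arm holds its last target. There are 200 camera calls.

## Working session

There is one attempt and no reset: what is moved stays moved. The work goes in short steps, Python scripts to look and compute and a tool call to move; the robot and the scene stay as the last step left them, time stands still between calls to the robot, and variables do not carry over. Pictures are saved under pics/ and viewed, at most 10 in all, crops included, and the job is handed in when it is done.

Besides the shell and the picture viewer there is one more tool, called after ">>>" by a JSON object that holds its "fn" and its "kwargs", one argument or row to a line. play_rows: Moves the arm, as the interface text tells. Shifts and turns lie within -1 to 1; 1 stands for 0.04 m of shift or 10 degrees of turn. Its arguments: {"type":"object","properties":{"gripper":{"type":"array"},"dp":{"type":"array"},"twist":{"type":"array"},"squeeze":{"type":"number"}},"required":["gripper","dp","twist"]}

```bash
mkdir -p pics; ls; python3 - <<'E'
from bench import bot
import cv2,numpy as np,pickle
o=bot.observe(); print({k:np.round(v,3).tolist() for k,v in o.items()})
d={}
for n in("scene","side"):
    f=bot.grab_frame(n); d[n]=f
    cv2.imwrite(f"pics/{n}0.png",f["frame"][:,:,::-1]); print(n,f["camera_matrix"].round(1).tolist(),f["world_to_cam"].round(3).tolist())
pickle.dump(d,open("f0.pkl","wb"))
E
```

```text
pics
{'time_s': 0.0, 'qpos': [-1.325, 0.322, -0.07, 1.452, 0.023, 1.371, -0.057], 'joint_vel': [0.0, 0.001, -0.0, 0.001, -0.0, -0.003, 0.0], 'effort': [-0.0, -49.358, -0.382, -31.433, 0.013, 0.012, -0.0], 'ee_pos': [0.149, 0.632, 0.252], 'eef_rot': [-3.14, 0.0, 2.91], 'contact_force': [0.131, 0.157, 1.066], 'torque': [0.015, 0.015, -0.039], 'gripper_force': 0.0, 'gripper_width': 1.0}
scene [[383.9, 0.0, 253.7], [0.0, 383.9, 194.4], [0.0, 0.0, 1.0]] [[0.193, 0.981, 0.002, -0.136], [0.54, -0.105, -0.835, -0.244], [-0.82, 0.162, -0.55, 1.526], [0.0, 0.0, 0.0, 1.0]]
side [[457.4, 0.0, 256.1], [0.0, 457.4, 185.6], [0.0, 0.0, 1.0]] [[0.958, -0.288, 0.008, -0.558], [-0.212, -0.724, -0.657, 0.211], [0.195, 0.627, -0.754, 0.981], [0.0, 0.0, 0.0, 1.0]]
```

View pics/scene0.png

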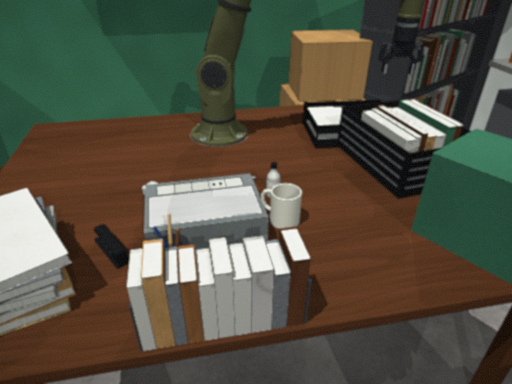

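View pics/side0.png

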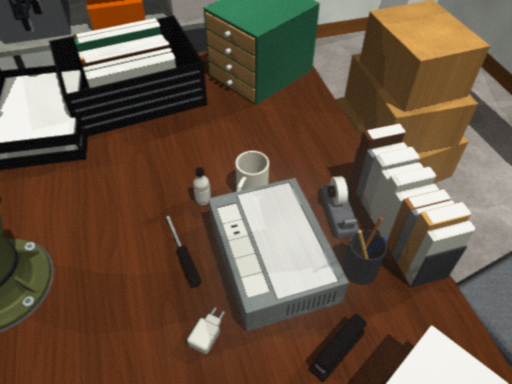

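The side view shows the box at about (280,255), with the plate row on its left (robot) side from (228,212) to (252,285). The USB plate is second from the +y end. The bystanders stand clear around the box. I'll zoom in for the corner pixels.

```bash
python3 - <<'E'
import cv2,pickle
d=pickle.load(open("f0.pkl","rb"))
s=d["side"]["frame"][170:335,195:355,::-1]
cv2.imwrite("pics/c1.png",cv2.resize(s,None,fx=3.6,fy=3.6,interpolation=cv2.INTER_CUBIC))
E
```

```text
(no output)
```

View pics/c1.png

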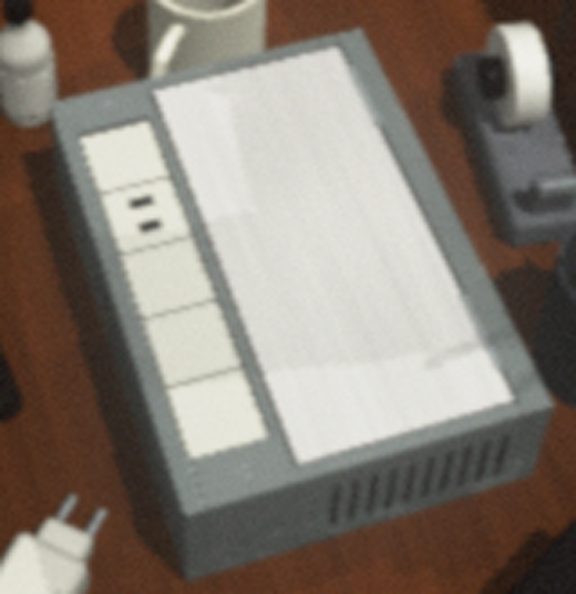

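The crop shows the row corners at about (80,137), (152,122), (268,438), (192,458). The box-top corners are at about (54,103), (362,30), (551,405), (187,515). I'll fit the box pose to these.

```bash
cat > h.py <<'E'
import numpy as np
def cast(f,px,z):
    K=f["camera_matrix"];T=f["world_to_cam"];R=T[:3,:3];t=T[:3,3]
    c=-R.T@t; d=R.T@np.linalg.inv(K)@np.array([px[0],px[1],1.]); return c+d*(z-c[2])/d[2]
def proj(f,p):
    q=f["camera_matrix"]@(f["world_to_cam"]@np.r_[p,1])[:3]; return q[:2]/q[2]
E
python3 - <<'E'
import pickle,numpy as np
from h import *
d=pickle.load(open("f0.pkl","rb")); f=d["side"]
px=np.array([(80,137),(152,122),(268,438),(192,458),(54,103),(362,30),(551,405),(187,515)])/3.6+[194.6,169.6]
m=np.array([(-93.2,115),(-47.7,115),(-47.7,-115),(-93.2,-115),(-105,145),(105,145),(105,-145),(-105,-145)])/1000
z=[.084]*4+[.086]*4
P=np.array([cast(f,p,a)[:2] for p,a in zip(px,z)])
mc,Pc=m.mean(0),P.mean(0); U,S,V=np.linalg.svd((m-mc).T@(P-Pc)); R=(U@V).T
t=Pc-R@mc; print("yaw",np.degrees(np.arctan2(R[1,0],R[0,0])),"t",t); print(((m@R.T+t-P)*1000).round(1).tolist())
w=lambda x,y:(R@[x,y]+t).round(4).tolist()
for y in(92,46,0,-46,-92): print(y,w(-.0705,y/1000))
print("hinge",w(.0855,0))
print({n:cast(f,p,.0)[:2].round(3).tolist() for n,p in dict(glue=(203,203),mug=(253,188),adapt=(205,345),sd=(192,280),stap=(338,345),tape=(340,230),pot=(362,280)).items()})
# check scene view
print([proj(d["scene"],np.r_[w(*q),.086]).round().tolist() for q in m[4:]])
E
```

```text
yaw 1.0236816957121948 t [ 0.58782064 -0.10938507]
[[0.5, 0.4], [0.2, 2.3], [1.6, -0.5], [-1.6, -1.6], [-2.4, 0.8], [1.3, 1.0], [1.6, -1.9], [-1.2, -0.6]]
92 [0.5157, -0.0187]
46 [0.5165, -0.0647]
0 [0.5173, -0.1106]
-46 [0.5182, -0.1566]
-92 [0.519, -0.2026]
hinge [0.6733, -0.1079]
{'glue': [0.474, 0.093], 'mug': [0.606, 0.105], 'adapt': [0.4, -0.258], 'sd': [0.405, -0.11], 'stap': [0.651, -0.333], 'tape': [0.767, -0.078], 'pot': [0.759, -0.215]}
[[250.0, 173.0], [268.0, 216.0], [143.0, 232.0], [145.0, 184.0]]
```

>>> {"fn": "play_rows", "kwargs": {
  "gripper": [0,0,0,0,0,0,0,0,0,0,0,0,0,0,0,0,0,0,0,0],
  "dp": [
    [0,0,-1],
    [0,0,-1],
    [-1,-0.8,0],
    [-1,-0.8,0],
    [-1,-0.8,0],
    [-1,-0.8,0],
    [-1,-0.8,0],
    [-0.94,-1,0],
    [-0.94,-1,0],
    [-0.94,-1,0],
    [-0.94,-1,0],
    [0,-0.93,0],
    [0,-0.93,0],
    [0,-0.93,0],
    [0,-0.93,0],
    [0,-0.93,0],
    [0,-0.93,0],
    [0,-0.93,0],
    [0,-0.93,0],
    [0,-0.93,0]
  ],
  "twist": [-0.7145,-0.7145,0,0,0,0,0,0,0,0,0,0,0,0,0,0,0,0,0,0],
  "squeeze": 30
}}

```text
time_s: 2.6
ee_pos: [0.5109, -0.0171, 0.333]
eef_rot: [3.141, -0.0, -3.124]
contact_force: [0.4, 0.3, -0.4]
gripper_width: 0.001
gripper_force: 0.0
```

```bash
python3 - <<'E'
from bench import bot
import cv2,pickle,numpy as np
o=bot.observe(); print({k:np.round(v,4).tolist() for k,v in o.items()}, bot.tips_ahead)
f=bot.grab_frame("wrist"); pickle.dump(f,open("w1.pkl","wb")); cv2.imwrite("pics/w1.png",f["frame"][:,:,::-1])
E
```

```text
{'time_s': 2.6, 'qpos': [-0.4761, -0.0174, 0.4546, 1.6767, 0.0075, 1.481, 1.5663], 'joint_vel': [0.2818, 0.0004, 0.2989, -0.0012, 0.0051, -0.0003, 0.5761], 'effort': [-1.4401, -27.8114, -1.0356, -31.7614, 0.0086, 0.1197, -0.6141], 'ee_pos': [0.5109, -0.0171, 0.333], 'eef_rot': [3.1415, -0.0005, -3.1239], 'contact_force': [0.4119, 0.3263, -0.3516], 'torque': [-0.0102, 0.0046, -0.0706], 'gripper_force': 0.0, 'gripper_width': 0.0014} 0.022
```

View pics/w1.png

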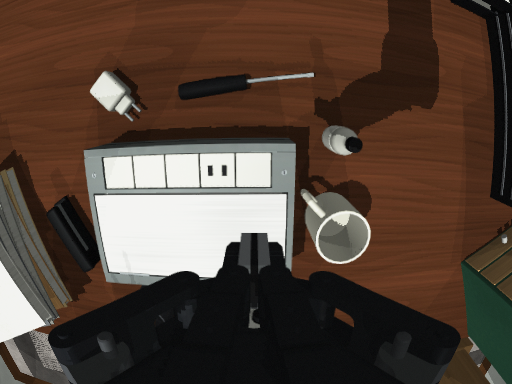

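The wrist view shows the plate row with corners near (103,156), (270,152), (272,187), (105,189). USB is the fourth plate from the left, which matches the side view. I'll refine the pose with these.

```bash
python3 - <<'E'
import pickle,numpy as np,cv2
f=pickle.load(open("w1.pkl","rb")); K=f["camera_matrix"];T=f["world_to_cam"];R=T[:3,:3];c=-R.T@T[:3,3]
g=f["frame"].astype(int); mk=((g.min(2)>150)).astype(np.uint8); mk[192:]=0; mk[:148]=0; mk[:,:95]=0; mk[:,275:]=0
cs=[cv2.minAreaRect(k) for k in cv2.findContours(mk,0,2)[0] if cv2.contourArea(k)>300]; print(cs)
def fc(p,z):
    u=(np.array(p)-[K[0,2],K[1,2]])/[K[0,0],K[1,1]]; th=np.hypot(*u); d=np.r_[u/th*np.sin(th),np.cos(th)]; d=R.T@d
    return (c+d*(z-c[2])/d[2])[:2]
px=np.array([(103,156),(270.5,152),(272,187.5),(105,189.5),(84,150),(296,142)]) ; m=np.array([(-93,-115),(-93,115),(-47.8,115),(-47.8,-115),(-105,-145),(-105,145)])/1e3
P=np.array([fc(p,z) for p,z in zip(px,[.084]*4+[.086]*2)])
mc,Pc=m.mean(0),P.mean(0);U,S,V=np.linalg.svd((m-mc).T@(P-Pc));Q=(U@V).T;t=Pc-Q@mc
print(np.degrees(np.arctan2(Q[1,0],Q[0,0])),t,((m@Q.T+t-P)*1e3).round(1).tolist())
for y in(92,46,0,-46,-92): print(y,Q@[-.075,y/1e3]+t)
E
```

```text
[((118.52867889404297, 172.07357788085938), (31.260948181152344, 28.41450309753418), 87.1375961303711), ((149.0, 171.0), (32.0, 32.0), 90.0), ((182.0, 170.0), (32.0, 34.0), 90.0), ((253.0, 169.5), (33.0, 34.0), 90.0), ((217.0, 169.5), (33.0, 34.0), 90.0)]
1.4470072305583397 [ 0.58570289 -0.10700315] [[1.3, -0.9], [-0.0, 1.3], [-0.8, -0.9], [-1.1, 2.0], [-0.3, -1.2], [1.0, -0.4]]
92 [ 0.50840359 -0.01692642]
46 [ 0.5095652  -0.06291175]
0 [ 0.51072681 -0.10889708]
-46 [ 0.51188842 -0.15488241]
-92 [ 0.51305002 -0.20086774]
```

>>> {"fn": "play_rows", "kwargs": {
  "gripper": [0,0,0,0,0,0,0,0],
  "dp": [
    [0,0,1],
    [0,0,1],
    [0,0,1],
    [0,0,1],
    [0,0,1],
    [0,0,0.55],
    [0,0,0],
    [0,0,0]
  ],
  "twist": [0,0,0,0,0,0,0,0]
}}

```text
time_s: 3.65
ee_pos: [0.5119, -0.0158, 0.1122]
eef_rot: [3.141, 0.001, -3.124]
contact_force: [0.2, -0.8, 1.3]
gripper_width: 0.002
gripper_force: 0.0
```

>>> {"fn": "play_rows", "kwargs": {
  "gripper": [0,0,0,0],
  "dp": [
    [0.03,-0.05,0.06],
    [0,0,0.06],
    [0,0,0],
    [0,0,0]
  ],
  "twist": [0,0,0,0]
}}

```text
time_s: 4.15
ee_pos: [0.5102, -0.0179, 0.1067]
eef_rot: [3.141, 0.0, -3.124]
contact_force: [0.5, 0.7, -0.4]
gripper_width: -0.0
gripper_force: 0.0
```

>>> {"fn": "play_rows", "kwargs": {
  "gripper": [0,0,0],
  "dp": [
    [0,0,0.025],
    [0,0,0],
    [0,0,0]
  ],
  "twist": [0,0,0]
}}

```text
time_s: 4.53
ee_pos: [0.5103, -0.0179, 0.1058]
eef_rot: [3.141, 0.0, -3.124]
contact_force: [-0.8, -0.5, 3.8]
gripper_width: -0.001
gripper_force: 1.6
```

>>> {"fn": "play_rows", "kwargs": {
  "gripper": [0,0,0],
  "dp": [
    [0,0,0.02],
    [0,0,0],
    [0,0,0]
  ],
  "twist": [0,0,0]
}}

```text
time_s: 4.9
ee_pos: [0.5103, -0.0179, 0.1054]
eef_rot: [3.141, 0.0, -3.124]
contact_force: [-2.4, -0.8, 7.5]
gripper_width: 0.0
gripper_force: 3.6
```

The plate at +92 is fixed (about 10 N/mm). Next is the middle plate.

>>> {"fn": "play_rows", "kwargs": {
  "gripper": [0,0,0,0,0,0,0,0,0],
  "dp": [
    [0,0,-0.2],
    [0,-0.8,0],
    [0,-0.8,0],
    [0,-0.7,0],
    [0,0,0],
    [0,0,0.1],
    [0,0,0.085],
    [0,0,0],
    [0,0,0]
  ],
  "twist": [0,0,0,0,0,0,0,0,0]
}}

```text
time_s: 6.02
ee_pos: [0.5118, -0.1085, 0.1057]
eef_rot: [3.141, -0.0, -3.122]
contact_force: [-1.9, 1.0, 5.0]
gripper_width: 0.002
gripper_force: 2.5
```

>>> {"fn": "play_rows", "kwargs": {
  "gripper": [0,0,0],
  "dp": [
    [0,0,0.02],
    [0,0,0],
    [0,0,0]
  ],
  "twist": [0,0,0]
}}

```text
time_s: 6.4
ee_pos: [0.5118, -0.1085, 0.1053]
eef_rot: [3.14, -0.0, -3.122]
contact_force: [-4.2, 1.2, 9.0]
gripper_width: -0.003
gripper_force: 4.2
```

Fixed too. Next is -46.

>>> {"fn": "play_rows", "kwargs": {
  "gripper": [0,0,0,0,0,0,0,0],
  "dp": [
    [0,0,-0.2],
    [0,-0.6,0],
    [0,-0.58,0],
    [0,0,0],
    [0,0,0.1],
    [0,0,0.08],
    [0,0,0],
    [0,0,0]
  ],
  "twist": [0,0,0,0,0,0,0,0]
}}

```text
time_s: 7.4
ee_pos: [0.5126, -0.1556, 0.1056]
eef_rot: [3.14, -0.0, -3.122]
contact_force: [-2.5, 1.5, 6.0]
gripper_width: -0.002
gripper_force: 2.6
```

>>> {"fn": "play_rows", "kwargs": {
  "gripper": [0,0,0],
  "dp": [
    [0,0,0.02],
    [0,0,0],
    [0,0,0]
  ],
  "twist": [0,0,0]
}}

```text
time_s: 7.78
ee_pos: [0.5127, -0.1556, 0.1053]
eef_rot: [3.14, -0.0, -3.122]
contact_force: [-3.1, 1.7, 8.1]
gripper_width: -0.003
gripper_force: 4.2
```

>>> {"fn": "play_rows", "kwargs": {
  "gripper": [0,0,0,0,0,0,0,0],
  "dp": [
    [0,0,-0.2],
    [0,-0.58,0],
    [0,-0.57,0],
    [0,0,0],
    [0,0,0.1],
    [0,0,0.08],
    [0,0,0],
    [0,0,0]
  ],
  "twist": [0,0,0,0,0,0,0,0]
}}

```text
time_s: 8.78
ee_pos: [0.5136, -0.2024, 0.1054]
eef_rot: [3.141, 0.0, -3.123]
contact_force: [-0.3, 1.1, 1.1]
gripper_width: 0.001
gripper_force: 0.6
```

>>> {"fn": "play_rows", "kwargs": {
  "gripper": [0,0,0],
  "dp": [
    [0,0,0.02],
    [0,0,0],
    [0,0,0]
  ],
  "twist": [0,0,0]
}}

```text
time_s: 9.15
ee_pos: [0.5136, -0.2029, 0.1047]
eef_rot: [3.141, 0.001, -3.124]
contact_force: [-0.4, 1.6, 2.8]
gripper_width: -0.002
gripper_force: 1.4
```

The plate at -92 gives, so I'll press it in by about 5.5 mm.

>>> {"fn": "play_rows", "kwargs": {
  "gripper": [0,0,0,0],
  "dp": [
    [0,0,0.06],
    [0,0,0.06],
    [0,0,0],
    [0,0,0]
  ],
  "twist": [0,0,0,0]
}}

```text
time_s: 9.65
ee_pos: [0.5136, -0.203, 0.1]
eef_rot: [3.141, 0.001, -3.124]
contact_force: [-1.5, 2.4, 5.1]
gripper_width: 0.002
gripper_force: 2.8
```

>>> {"fn": "play_rows", "kwargs": {
  "gripper": [0,0,0,0,0,0,0,0],
  "dp": [
    [0.2,0,-0.9],
    [0.5,0,-0.9],
    [0.3,0,-0.6],
    [0,0.8,0],
    [0,0.8,0],
    [0,0.8,0],
    [0,0,0],
    [0,0,0]
  ],
  "twist": [0,0,0,0,0,0,0,0]
}}

```text
time_s: 10.65
ee_pos: [0.4714, -0.109, 0.1953]
eef_rot: [-3.141, -0.0, -3.125]
contact_force: [0.1, -0.0, 0.1]
gripper_width: -0.001
gripper_force: 0.0
```

```bash
python3 - <<'E'
from bench import bot
import cv2
f=bot.grab_frame("side"); cv2.imwrite("pics/s2.png",f["frame"][:,:,::-1])
E
```

```text
(no output)
```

View pics/s2.png

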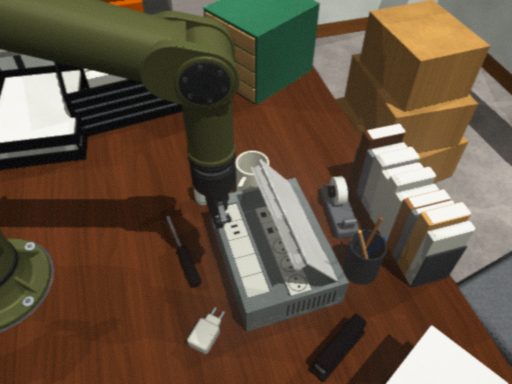

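The lid has sprung up: its free edge runs from about (258,165) to (330,275), with the sockets visible beneath. Everything else looks unmoved. Now I'll bring the shut fingers forward against the lip.

>>> {"fn": "play_rows", "kwargs": {
  "gripper": [0,0,0,0,0,0,0,0],
  "dp": [
    [-0.5,0,0.45],
    [-0.7,0,0],
    [-0.7,0,0],
    [-0.4,0,0],
    [-0.4,0,0],
    [-0.3,0,0],
    [0,0,0],
    [0,0,0]
  ],
  "twist": [0,0,0,0,0,0,0,0]
}}

```text
time_s: 11.7
ee_pos: [0.5914, -0.1065, 0.1775]
eef_rot: [-3.141, -0.0, -3.125]
contact_force: [-0.2, -0.5, -0.3]
gripper_width: 0.004
gripper_force: 0.1
```

>>> {"fn": "play_rows", "kwargs": {
  "gripper": [0,0,0,0,0,0,0,0],
  "dp": [
    [-0.25,0,-0.04],
    [-0.25,0,-0.04],
    [-0.25,0,-0.04],
    [-0.25,0,-0.04],
    [-0.25,0,-0.04],
    [-0.25,0,-0.04],
    [-0.2,0,0],
    [0,0,0]
  ],
  "twist": [0,0,0,0,0,0,0,0]
}}

```text
time_s: 12.7
ee_pos: [0.6596, -0.1043, 0.1861]
eef_rot: [-3.141, -0.002, -3.124]
contact_force: [0.7, -0.3, -0.4]
gripper_width: 0.002
gripper_force: 0.0
```

```bash
python3 - <<'E'
from bench import bot
import cv2
f=bot.grab_frame("side"); cv2.imwrite("pics/s3.png",f["frame"][:,:,::-1])
E
```

```text
(no output)
```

View pics/s3.png

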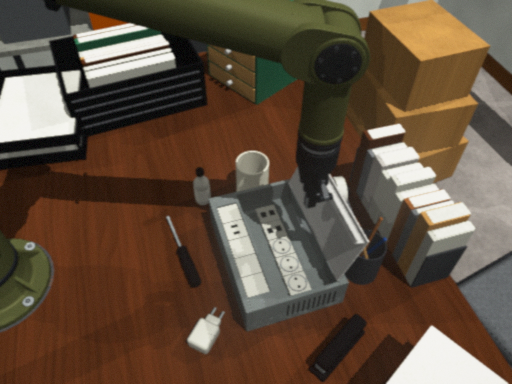

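The lid leans back past upright, its edge running from about (330,180) to (365,245), with the fingers clear in front of it. Withdrawing.

>>> {"fn": "play_rows", "kwargs": {
  "gripper": [0,0,0,0,0,0,0,0,0,0,0],
  "dp": [
    [0.4,0,0],
    [1,0,0],
    [1,0,0],
    [1,0,0],
    [0.6,0,-0.7],
    [0,0,-1],
    [0,0,-1],
    [0,0,-1],
    [0,0,0],
    [0,0,0],
    [0,0,0]
  ],
  "twist": [0,0,0,0,0,0,0,0,0,0,0]
}}

```text
time_s: 14.12
ee_pos: [0.4989, -0.1072, 0.3338]
eef_rot: [3.141, -0.003, -3.124]
contact_force: [-0.2, -0.1, 0.1]
gripper_width: 0.002
gripper_force: 0.0
```

```bash
python3 - <<'E'
from bench import bot
import cv2
f=bot.grab_frame("side"); cv2.imwrite("pics/s4.png",f["frame"][:,:,::-1])
E
```

```text
(no output)
```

View pics/s4.png

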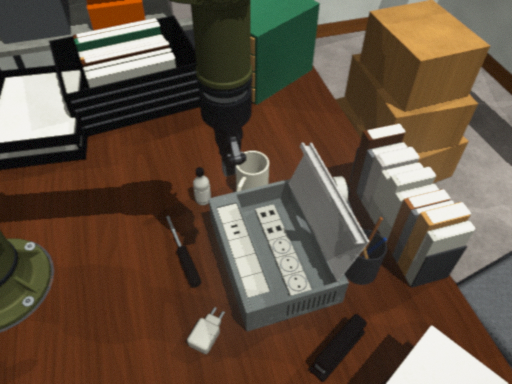

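The lid stands open, with its free edge from about (307,147) to (366,243), and the bystanders are unmoved. I'll check the lid angle by projection, then hand in if it agrees.

```bash
python3 - <<'E'
import pickle,numpy as np
from h import *
from bench import bot
f=pickle.load(open("f0.pkl","rb"))["side"]; a=np.radians(1.2);R=np.array([[np.cos(a),-np.sin(a)],[np.sin(a),np.cos(a)]])
for th in(.95,1.57,1.75,1.92): print(th,[proj(f,np.r_[R@[.0855-.125*np.cos(th),y]+[.5868,-.1082],.084+.125*np.sin(th)]).round().tolist() for y in(.135,-.135)])
E
```

```text
0.95 [[259.0, 159.0], [307.0, 263.0]]
1.57 [[292.0, 144.0], [347.0, 246.0]]
1.75 [[302.0, 142.0], [358.0, 243.0]]
1.92 [[310.0, 142.0], [368.0, 242.0]]
```

The projection fits 1.92 rad, so the lid is on its stop.

```bash
python3 -c "
from bench import bot
print(bot.hand_in())"
```

```text
the job is handed in; nothing more can be done
None
```

The box is open and handed in: the push plate was the one at the -y end of the row, the lid rests right back on its stop (about 1.92 rad by camera projection), the things around the box look unmoved, and the arm is clear of everything, at about 14 s of the 54 s allowed.

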